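Switch on the drying fan over the overspray guard

TASK

The drying fan's switch stands behind the plywood overspray guard: take the bent rod from its rest, reach over the guard with it and pull the switch's lever fully across, towards the guard's front screen. Work the switch only with the rod, never with the gripper or arm. Then lay the rod back in its rest as it was, and leave the tray, the jar and the two painted wings where they are.

Things in the scene. Friction and masses are not known exactly. Their poses are not given: they have to be found in the camera images.
- rod_grip (a point): Bent rod, loose, about 0.2 kg, hooked tool. Point: centre of its square wooden handle (160 mm long, 24 x 24 mm), within 10 mm of the balance point. x along the handle to the bent end, z up as seated. A 20 mm steel butt prolongs it to x = -100 mm. A 10 mm round aluminium rod leaves the handle's end on its centre line, and at x = 180 mm bends square down (-z) into a leg.
- rod_leg (a point): Lower end of the bent rod's leg (10 mm thick, round): on the leg's centre line, 180 mm along x and 115 mm below the handle's centre in the rod's axes, which are those of rod_grip. The leg is straight from there up to the rod.
- rest_seat (a point): Rod's rest, fixed: two wooden forks on a foot (170 x 90 mm, 14 mm high), left or right of the guard. Point: the seated handle's centre, 142 mm above the bench; x along the handle to the bent end. Forks (10 mm thick) at x = +-60 mm; between them the handle can be grasped from above. Fork floors 12 mm below the point, prongs to 8 mm above it, 5 mm play each side, wider upward.
- guard: Overspray guard of plywood, fixed: base board 190 mm (x) by 230 mm (y), 12 mm thick, an upright front screen (12 mm) along its robot-side edge and two side cheeks (10 mm), all rising to 150 mm above the bench. Open above and at the back. Origin: at bench level in the middle of the screen's robot-side face; x points away from the robot, into the guard.
- isolator: The fan's switch, fixed on the guard's base board behind the front screen: grey box 100 mm (x) by 72 mm (y), 36 mm high, with steel cheeks on top to 59 mm, and a lever. Origin: centre of the box's underside, 12 mm above the bench; x points away from the front screen. The lever's pivot runs along y, at x = 0, 46 mm above the origin.
- lever_bar (a point): Middle of the lever's grip bar: a round black bar 72 mm long (along the isolator's y), 16 mm thick, on two steel arms 48 mm apart; its centre line is 70 mm from the pivot. It stays 119 to 128 mm above the bench through its swing, below the guard's upper edge.
- lever (a joint): Swing of the lever, rad: 0 = off, leaning 0.5 rad from upright away from the front screen; 1.0 = on, at its stop, leaning 0.5 rad towards the front screen. Starts between 0 and 0.2. Stays where it is left; moving it takes about 1.5 N at the bar.
- tray: Bystander: open cardboard box 120 x 110 mm, 85 mm high, standing loose on the other side of the guard from the rest. Origin: centre of its underside.
- wing_a: Bystander: black model wing lying flat on the bench to the left (+y) of the guard's back, about 100 x 170 mm, 10 mm thick, loose. Origin: about its middle, at bench level.
- wing_b: Bystander: as wing_a, on the right (-y).
- jar: Bystander: loose white jar 68 mm across, 100 mm high, standing far to the right (-y). Origin: centre of its underside.
There are look-alikes about, which are no part of the job. What is shaped like the part that bears rest_seat but pink or yellow is not meant.

How it is judged:
By the outcome, as a careful person would: the job done as asked, in the order asked, and still so for the second after the job is handed in, with the robot touching nothing.
It also fails if it takes over 54 s, if anything falls off the work surface, if the arm or the gripper's body presses on something with over 40 N, if the wrist force passes 120 N, or if a joint passes its speed limit or range.

ROBOT

A 6-joint arm with a two-finger parallel gripper is mounted at the origin on the work surface. World frame = base frame: x ahead of the robot, y to its left, z up, the work surface at z = 0. Lengths are in m, angles in rad, forces in N, time in s.
With the tool pointing down it reaches from about 0.375 to 0.9 m from the base axis. Payload 3.1 kg.
Tool frame: the origin (TCP) lies at the very end of the fingers, on their centre line; the grasp point (between the pads) lies 19 mm behind it; z points along the fingers, y is the direction in which the jaws open and shut (so a half turn about z gives the same grasp; the last joint's range is limited). The gripper opens to 85 mm and grips with 20 to 120 N. Pads are 22 mm wide; open, the fingers measure 114 mm over their backs; the gripper's body (76 mm by 85 mm) begins 54 mm behind the grasp point. The pads swing forward as they close: fully open they stand 13 mm farther back than shut.
Start: joints at [0.944, 0.527, 1.433, -0, 1.181, -0.178], TCP at [0.271, 0.563, 0.211] pointing down, gripper open.
Joint ranges: [-3.08, 3.08], [-0.75, 2.2], [0.22, 2.44], [-1.43, 4.57], [0, 2.65], [-2.85, 2.85]. Speed limits (rad/s): [2.79, 2.79, 3.14, 3.14, 3.14, 3.14].

INTERFACE

Orientations are given as a unit quaternion [x, y, z, w].
In Python, from station import manip gives the robot as it stands. The module is installed in compiled form; this text tells all that it offers.
- The arm moves only by the tool send_rows, never from a script. Its argument "commands" is a list of rows, each an object with "delta_pos": the shift along the world's x, y, z in cm, a list of three; "yaw": the turn about the world's z in rad. A call has 1 to 10 rows; each row shifts and turns the pose as measured when the row begins; what a row does not reach is not made up. A row lasts 1/8 s, in which the tool goes at most 62.5 mm and 10.7 degrees, less where a joint would pass 70% of its speed; a pose out of reach is approached as far as the arm can. A call is refused whole if a number of a shift passes 6.25 or a number of a turn 0.188, either way. A call with a gripper value outside its range is refused whole. "grip" is the closure, from -1 (fully open) to 1 (shut), set as the call begins (left out, the last holds). The fingers move at their own pace and stop on an object; "force" is the grip in N (left out, the last holds). Time passes only in rows, so rows that do not move let the fingers close. It gives the time, the measured TCP pose, the force and the opening at its end, in the units of the state.
- manip.sense(): the state, without advancing time (a new reading comes with each control period).
- manip.snapshot(name): name is "scene" or "top" or "wrist"; returns the picture (400x640x3 uint8, blue, green, red); there is no depth.
- manip.get_calibration(name): a dict with "fx", "fy", "cx", "cy" (pixels), "world_to_cam" (4x4, takes a point from world to camera coordinates); the wrist camera has in their place "mount" (4x4, takes a point from camera to tool coordinates, whose origin is the TCP and whose axes are the flange's). Camera axes: x right, y down, z forward; pixel columns grow to the right and rows downward; lengths in m; the calibration is good to about 2 mm. The wrist camera is an equidistant fisheye: a pixel r from the principal point sees the ray r / f radians off the axis. A picture is of the moment at which its call begins: read the wrist's pose just before it. get_calibration takes no time and is no camera call.
- manip.sign_off(): hands the job in, once; it reports no verdict.
The state is a dict: "t": time; "q": joint angles; "qd": joint speeds; "tau": joint torques, N m; "tcp_pos": TCP position; "tool_rot": TCP orientation; "force": force on the tool from outside, world axes, zero at the start; "ft_torque": the same for the moment, N m; "finger_gap": opening from 0.0 (shut) to 1.0 (fully open).
Only numpy, scipy, OpenCV 4.12 (cv2) and the standard library are available. Lean on these libraries where they do the work, as an engineer would, in place of code of your own. Each camera call takes 0.05 s, during which the arm holds its last target. There are 200 camera calls.

## Working session

There is one attempt and no reset: what is moved stays moved. The work goes in short steps, Python scripts to look and compute and a tool call to move; the robot and the scene stay as the last step left them, time stands still between calls to the robot, and variables do not carry over. Pictures are saved under pics/ and viewed, about 8 in all and at most 12, crops included, and the job is handed in when it is done.

Besides the shell and the picture viewer there is one more tool, called after "Request:" by a JSON object that holds its "method" and its "body". send_rows: Moves the arm, as the interface text tells. Its arguments: {"type":"object","properties":{"commands":{"type":"array","items":{"type":"object","properties":{"delta_pos":{"type":"array","items":{"type":"number"}},"yaw":{"type":"number"}}}},"grip":{"type":"number"},"force":{"type":"number"}},"required":["commands"]}

```bash
mkdir -p pics
cat > h.py <<'E'
import numpy as np, cv2
from station import manip
def cal(n):
    c=manip.get_calibration(n); K=np.array([[c['fx'],0,c['cx']],[0,c['fy'],c['cy']],[0,0,1.]]); return K,np.array(c['world_to_cam'])
def proj(n,p):
    K,T=cal(n); q=K@(T@np.r_[p,1])[:3]; return q[:2]/q[2]
def ray(n,u,v):
    K,T=cal(n); d=T[:3,:3].T@np.linalg.solve(K,[u,v,1.]); return -T[:3,:3].T@T[:3,3],d
def plane(n,u,v,z):
    o,d=ray(n,u,v); return (o+d*(z-o[2])/d[2]).round(4)
E
python3 - <<'E'
from h import *
for n in('scene','top'):
    im=manip.snapshot(n); cv2.imwrite(f'pics/{n}0.png',im); K,T=cal(n); print(n,K[0,0],-T[:3,:3].T@T[:3,3])
print(manip.sense()['t'])
E
```

```text
scene 429.2894510613613 [1.55729783 0.48882811 0.94312238]
top 375.5355686285642 [ 0.39377352 -0.05693779  1.31940491]
0.1
```

View pics/scene0.png

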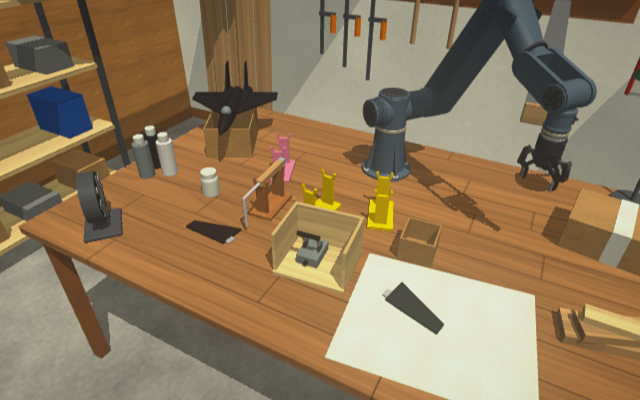

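View pics/top0.png

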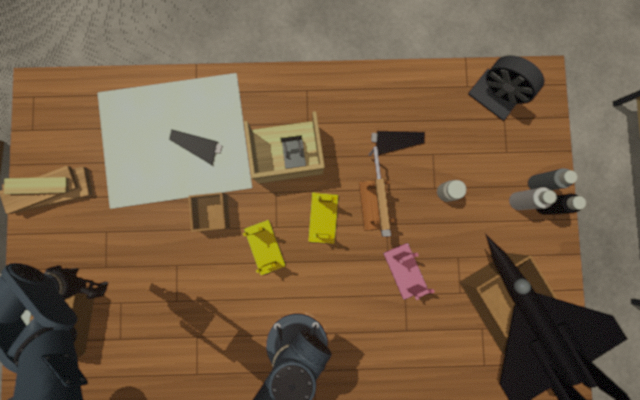

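Top view: the candidate rests are two yellow (265,247 and 323,218), one pink (407,270), and the orange-brown one (372,205), which carries the rod. I choose the brown one. The guard is at (285,148), the tray at (209,213), the wings at (195,145) and (400,142), and the jar at (453,190). Next, one close crop of both views.

Run:
```python
from h import *
a=cv2.imread('pics/top0.png')[100:250,235:435]; b=cv2.imread('pics/scene0.png')[150:300,200:400]
cv2.imwrite('pics/c1.png',np.hstack([cv2.resize(x,None,fx=4,fy=4,interpolation=cv2.INTER_CUBIC)[:, :] for x in (a,)]))
cv2.imwrite('pics/c2.png',cv2.resize(b,None,fx=4,fy=4,interpolation=cv2.INTER_CUBIC))
```

```text
(no output)
```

View pics/c1.png

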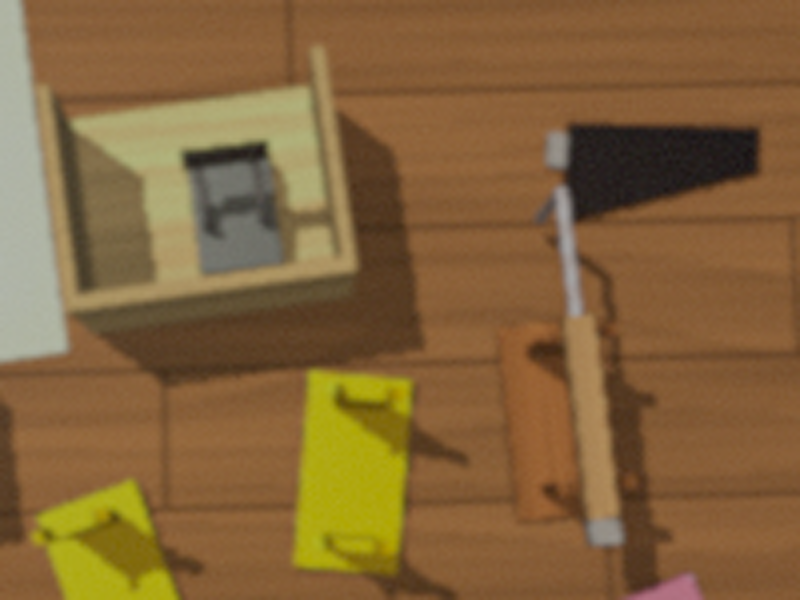

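View pics/c2.png

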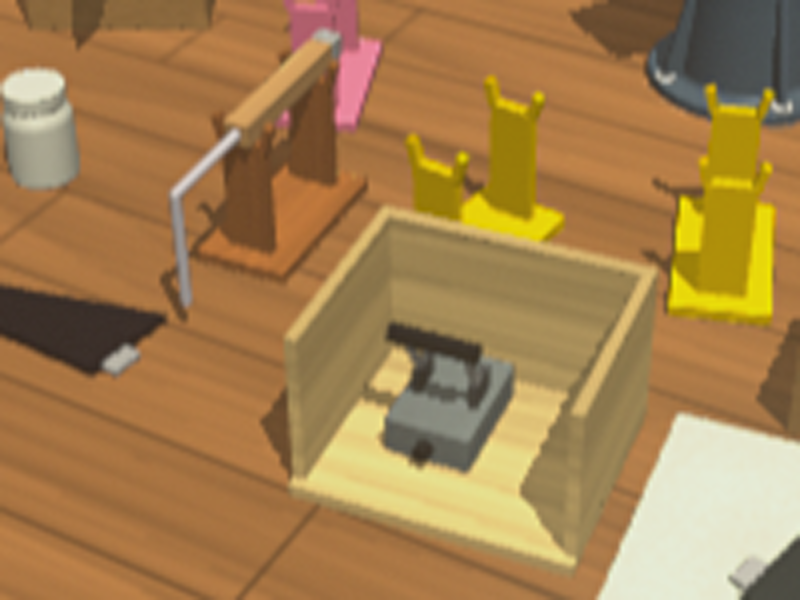

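The crops confirm the brown rest holds the rod: handle from (582,318) to (603,520), bend at (562,190) in crop pixels. The bar's ends are at (185,158) and (267,148), and the lever leans away from the screen (off).

Run:
```python
from h import *
P=lambda x,y,z:plane('top',235+x/4,100+y/4,z)
for nm,x,y,z in [('hfront',581,316,.154),('hback',603,521,.154),('buttend',605,545,.152),('bend',562,188,.142),('barL',185,157,.121),('barR',267,148,.121),
 ('scrL_in',77,294,.15),('scrL_out',75,312,.15),('scrR_out',356,270,.15),('cheekRback_out',325,45,.15),('cheekLback_out',38,88,.15),
 ('boxfrontL',203,272,.048),('boxfrontR',284,262,.048),('footL',518,520,.014),('footLf',500,330,.014),('wingb tip',570,218,.01),('wingtab',557,165,.01)]:
    print(nm,P(x,y,z))
Q=lambda x,y,z:plane('scene',200+x/4,150+y/4,z)
for nm,x,y,z in [('bend',176,192,.142),('leg',186,303,.027),('barL',478,352,.121),('barR',390,333,.121),('scrR_in',390,208,.15),('scrL',655,270,.15),('hback',318,48,.154),('hfront',243,128,.154)]:
    print(nm,Q(x,y,z))
t=cv2.imread('pics/top0.png')
s=manip.sense(); print(s['tcp_pos'],s['tool_rot'],s['finger_gap'])
```

```text
hfront [ 0.5384 -0.2809  0.154 ]
hback [ 0.3783 -0.2914  0.154 ]
buttend [ 0.3597 -0.2926  0.152 ]
bend [ 0.6428 -0.2722  0.142 ]
barL [0.6803 0.0285 0.121 ]
barR [ 0.686 -0.038  0.121]
scrL_in [0.5664 0.1132 0.15  ]
scrL_out [0.5522 0.115  0.15  ]
scrR_out [ 0.5798 -0.106   0.15  ]
cheekRback_out [ 0.7611 -0.0866  0.15  ]
cheekLback_out [0.7317 0.1417 0.15  ]
boxfrontL [0.5976 0.0204 0.048 ]
boxfrontR [ 0.6045 -0.049   0.048 ]
footL [ 0.3792 -0.2458  0.014 ]
footLf [ 0.5452 -0.2363  0.014 ]
wingb tip [ 0.6437 -0.3024  0.01  ]
wingtab [ 0.6915 -0.2927  0.01  ]
bend [ 0.6367 -0.2693  0.142 ]
leg [ 0.6386 -0.27    0.027 ]
barL [0.6776 0.034  0.121 ]
barR [ 0.6895 -0.035   0.121 ]
scrR_in [ 0.5822 -0.0968  0.15  ]
scrL [0.5571 0.1238 0.15  ]
hback [ 0.395  -0.2827  0.154 ]
hfront [ 0.5436 -0.2652  0.154 ]
[0.27074798 0.56254956 0.20962188] [ 2.22520892e-01  9.74927424e-01 -9.07002513e-04 -3.84526841e-04] 1.0007030638893029
```

Measured, and consistent with the given sizes: handle centre ≈ (0.458, -0.286, 0.142) at yaw 0.07; bar ≈ (0.683, -0.004), lever near 0; guard yaw ≈ 0.12. Now moving above the rest.

Request:
{"method": "send_rows", "body": {"commands": [{"delta_pos": [3,-4,1],"yaw": 0.05},{"delta_pos": [3,-5,1],"yaw": 0.05},{"delta_pos": [2,-5.5,1],"yaw": 0.05},{"delta_pos": [2,-5.5,1],"yaw": 0.05},{"delta_pos": [2,-5.5,1],"yaw": 0.05},{"delta_pos": [1,-5.5,0],"yaw": 0.05},{"delta_pos": [1,-5.5,0],"yaw": 0.05},{"delta_pos": [1,-5.5,0],"yaw": 0.05},{"delta_pos": [1,-5.5,0],"yaw": 0.05},{"delta_pos": [1,-5.5,0],"yaw": 0.05}], "grip": -1, "force": 80}}

```text
t: 1.35
tcp_pos: [0.4421, 0.0191, 0.2578]
tool_rot: [-0.038, 0.999, -0.002, 0.001]
force: [1.2, 1.0, 0.4]
finger_gap: 1.0
```

Request:
{"method": "send_rows", "body": {"commands": [{"delta_pos": [0,-5,0],"yaw": 0},{"delta_pos": [0,-5,0],"yaw": 0},{"delta_pos": [0,-5,0],"yaw": 0},{"delta_pos": [0.5,-5,0],"yaw": 0},{"delta_pos": [0.5,-5,0],"yaw": 0},{"delta_pos": [0.5,-4.5,0],"yaw": 0},{"delta_pos": [0,0,0],"yaw": 0},{"delta_pos": [0,0,0],"yaw": 0}]}}

```text
t: 2.35
tcp_pos: [0.4549, -0.2887, 0.2552]
tool_rot: [-0.035, 0.999, -0.0, -0.0]
force: [-0.1, -0.8, 0.5]
finger_gap: 1.001
```

```bash
cat >> h.py <<'E'
from scipy.spatial.transform import Rotation as Ro
def wcam():
    c=manip.get_calibration('wrist'); s=manip.sense(); T=np.eye(4); T[:3,:3]=Ro.from_quat(s['tool_rot']).as_matrix(); T[:3,3]=s['tcp_pos']
    return c, T@np.array(c['mount'])
def wray(c,M,u,v,z):
    d=np.array([u-c['cx'],v-c['cy']]); r=np.hypot(*d); th=r/c['fx']
    x=np.r_[d/max(r,1e-9)*np.sin(th),np.cos(th)]; w=M[:3,:3]@x; o=M[:3,3]; return (o+w*(z-o[2])/w[2]).round(4)
E
python3 - <<'E'
from h import *
import pickle
c,M=wcam(); im=manip.snapshot('wrist'); cv2.imwrite('pics/w1.png',im); pickle.dump((c,M),open('w1.pkl','wb')); s=manip.sense(); print(s['t'],s['tcp_pos'],s['tool_rot'],s['q'],c['fx'],c['cx'],c['cy'],M[:3,3])
E
```

```text
2.4 [ 0.45502866 -0.2886928   0.25530449] [-3.50685325e-02  9.99384585e-01 -7.02804403e-04 -3.93987250e-04] [-7.71904682e-01  3.58683662e-01  1.59437098e+00 -1.66152402e-03
  1.18806839e+00 -2.41223234e+00] 309.70691628693146 318.35964424512787 203.92138934202137 [ 0.37945549 -0.29388537  0.41781036]
```

View pics/w1.png

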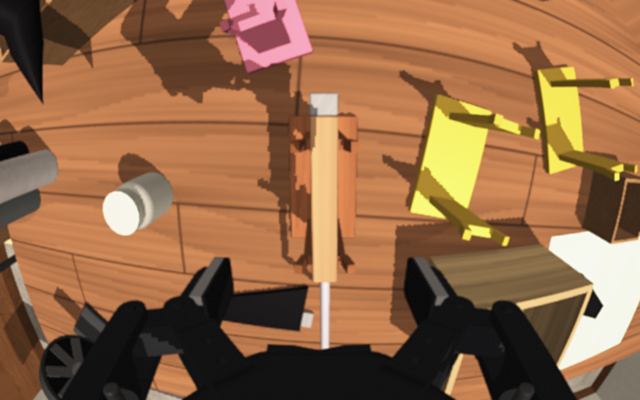

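The wrist view shows the handle from (324,116) to (325,282), lying in the brown rest and nearly along the fingers' mid-line.

Run:
```python
from h import *
import pickle
c,M=pickle.load(open('w1.pkl','rb'))
a=wray(c,M,324,116,.154); b=wray(c,M,325,282,.154); d=b-a
print(a,b,np.hypot(*d[:2]),np.arctan2(d[1],d[0]),(a+b)/2)
# edge check
im=cv2.imread('pics/w1.png'); h=cv2.cvtColor(im,cv2.COLOR_BGR2HSV)
for v in (125,160,200,240,270): 
    print(v,[tuple(int(k) for k in im[v,u]) for u in range(305,345,4)])
```

```text
[ 0.3837 -0.2889  0.154 ] [ 0.5417 -0.2761  0.154 ] 0.15851763308856207 0.08083612281110296 [ 0.4627 -0.2825  0.154 ]
125 [(38, 62, 110), (44, 69, 113), (74, 111, 154), (136, 197, 244), (135, 197, 242), (138, 200, 244), (138, 200, 244), (131, 191, 239), (108, 163, 227), (85, 139, 227)]
160 [(78, 130, 215), (79, 128, 210), (141, 205, 246), (142, 206, 246), (136, 198, 243), (137, 200, 244), (137, 199, 243), (130, 190, 239), (101, 154, 219), (87, 142, 228)]
200 [(41, 69, 119), (37, 59, 104), (140, 202, 246), (143, 205, 246), (138, 199, 244), (137, 201, 244), (136, 198, 242), (131, 190, 238), (92, 142, 208), (85, 139, 227)]
240 [(49, 78, 128), (27, 44, 77), (117, 175, 234), (140, 203, 245), (136, 198, 242), (138, 199, 243), (134, 195, 241), (130, 189, 238), (71, 109, 156), (31, 50, 86)]
270 [(41, 65, 105), (71, 112, 172), (104, 156, 214), (138, 202, 245), (133, 193, 240), (136, 197, 242), (132, 193, 240), (129, 189, 238), (82, 127, 188), (74, 116, 180)]
```

Request:
{"method": "send_rows", "body": {"commands": [{"delta_pos": [0.3,0.2,-3],"yaw": 0},{"delta_pos": [0.3,0.2,-3],"yaw": 0.005},{"delta_pos": [0,0,-3],"yaw": 0},{"delta_pos": [0,0,-2.5],"yaw": 0},{"delta_pos": [0,0,-1],"yaw": 0},{"delta_pos": [0,0,0],"yaw": 0}]}}

```text
t: 3.15
tcp_pos: [0.4617, -0.2759, 0.1294]
tool_rot: [-0.043, 0.999, -0.001, 0.0]
force: [0.7, 0.2, -0.6]
finger_gap: 0.997
```

Request:
{"method": "send_rows", "body": {"commands": [{"delta_pos": [0,-0.4,-0.4],"yaw": -0.005},{"delta_pos": [0,-0.2,-0.2],"yaw": 0},{"delta_pos": [0,0,0],"yaw": 0}]}}

```text
t: 3.52
tcp_pos: [0.4631, -0.2833, 0.1255]
tool_rot: [-0.04, 0.999, -0.003, 0.002]
force: [0.1, -0.2, -0.6]
finger_gap: 1.001
```

Request:
{"method": "send_rows", "body": {"commands": [{"delta_pos": [-0.1,0,-0.3],"yaw": 0},{"delta_pos": [0,0,0],"yaw": 0},{"delta_pos": [0,0,0],"yaw": 0}]}}

```text
t: 3.9
tcp_pos: [0.4622, -0.2837, 0.1229]
tool_rot: [-0.04, 0.999, -0.003, 0.003]
force: [-0.0, 0.8, 0.9]
finger_gap: 1.002
```

Request:
{"method": "send_rows", "body": {"commands": [{"delta_pos": [0,0,0],"yaw": 0},{"delta_pos": [0,0,0],"yaw": 0},{"delta_pos": [0,0,0],"yaw": 0},{"delta_pos": [0,0,0],"yaw": 0},{"delta_pos": [0,0,0],"yaw": 0},{"delta_pos": [0,0,0],"yaw": 0},{"delta_pos": [0,0,0],"yaw": 0},{"delta_pos": [0,0,0],"yaw": 0}], "grip": 1, "force": 80}}

```text
t: 4.9
tcp_pos: [0.4623, -0.2835, 0.1233]
tool_rot: [-0.04, 0.999, -0.003, 0.003]
force: [0.5, -0.1, 0.4]
finger_gap: 0.25
```

Grasped; the grasp pose to return to is (0.4623, -0.2835, 0.1233), yaw 0.08. Lifting.

Request:
{"method": "send_rows", "body": {"commands": [{"delta_pos": [0,0,1],"yaw": 0},{"delta_pos": [0,0,1.5],"yaw": 0},{"delta_pos": [0,0,2],"yaw": 0},{"delta_pos": [0,0,2.5],"yaw": 0},{"delta_pos": [0,0,3],"yaw": 0},{"delta_pos": [0,0,3],"yaw": 0},{"delta_pos": [0,0,2.5],"yaw": 0},{"delta_pos": [0,0,1],"yaw": 0},{"delta_pos": [0,0,0],"yaw": 0}]}}

```text
t: 6.02
tcp_pos: [0.4603, -0.2817, 0.298]
tool_rot: [-0.04, 0.999, -0.003, 0.003]
force: [-0.1, 0.2, -3.6]
finger_gap: 0.25
```

Request:
{"method": "send_rows", "body": {"commands": [{"delta_pos": [1.5,2.5,0],"yaw": 0},{"delta_pos": [1.5,4,0],"yaw": 0.01},{"delta_pos": [1.5,4,0],"yaw": 0.01},{"delta_pos": [1.2,4,0],"yaw": 0.01},{"delta_pos": [1,4,0],"yaw": 0.01},{"delta_pos": [0.5,4,0],"yaw": 0},{"delta_pos": [0,2.5,0],"yaw": 0},{"delta_pos": [0,1,0],"yaw": 0},{"delta_pos": [0,0,0],"yaw": 0},{"delta_pos": [0,0,0],"yaw": 0}]}}

```text
t: 7.28
tcp_pos: [0.5271, -0.0134, 0.2857]
tool_rot: [-0.059, 0.998, 0.001, -0.008]
force: [0.6, 0.1, -2.6]
finger_gap: 0.254
```

Run:
```python
from h import *
im=manip.snapshot('scene'); t=manip.snapshot('top'); cv2.imwrite('pics/s2.png',im); cv2.imwrite('pics/t2.png',t)
f=lambda x:cv2.resize(x,None,fx=4,fy=4,interpolation=cv2.INTER_CUBIC)
cv2.imwrite('pics/c3.png',np.hstack([f(im[170:310,250:350]),f(t[90:230,225:325])]))
s=manip.sense(); print(s['t'],s['tcp_pos'],Ro.from_quat(s['tool_rot']).as_matrix()[:,0])
```

```text
7.375 [ 0.52723909 -0.01356751  0.28592884] [-0.99298794 -0.11721704  0.01533381]
```

View pics/c3.png

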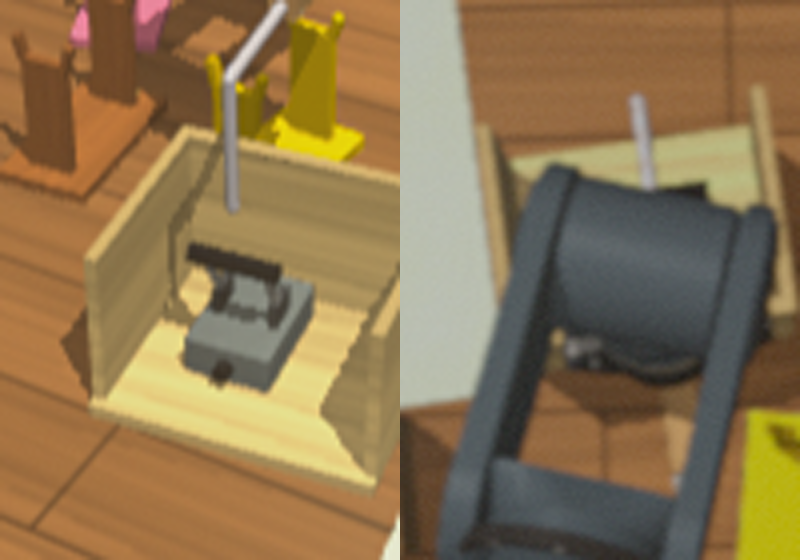

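Scene crop: leg tip at (233,211), bend at (231,78); in the top half the bend is at (635,98). The bar is still in its off position.

Run:
```python
from h import *
for z in (.185,.19): print('tip',plane('scene',308.3,222.3,z))
for z in (.30,.305): print('bend',plane('scene',307.75,189.5,z), plane('top',283.75,115.5,z))
bc=[plane('scene',250+x/4,170+y/4,.121) for x,y in((188,249),(281,271))]; print('bar',bc)
s=manip.sense(); R=Ro.from_quat(s['tool_rot']).as_matrix(); print('pred tip',s['tcp_pos']+R@[-.18,0,-.019+.115])
```

```text
tip [0.699 0.008 0.185]
tip [0.7046 0.0112 0.19  ]
bend [0.7017 0.0085 0.3   ] [0.7041 0.0075 0.3   ]
bend [0.7084 0.0123 0.305 ] [0.7026 0.0072 0.305 ]
bar [array([ 0.6861, -0.0388,  0.121 ]), array([0.6755, 0.0354, 0.121 ])]
pred tip [0.70447356 0.0077103  0.18718069]
```

Request:
{"method": "send_rows", "body": {"commands": [{"delta_pos": [0.8,-0.5,0],"yaw": 0},{"delta_pos": [0.3,-0.2,0],"yaw": 0},{"delta_pos": [0,0,0],"yaw": 0}]}}

```text
t: 7.75
tcp_pos: [0.5397, -0.0231, 0.2861]
tool_rot: [-0.057, 0.998, 0.001, -0.007]
force: [0.3, -0.2, -1.9]
finger_gap: 0.254
```

Request:
{"method": "send_rows", "body": {"commands": [{"delta_pos": [0,0,-1.5],"yaw": 0},{"delta_pos": [0,0,-2],"yaw": 0},{"delta_pos": [0,0,-2],"yaw": 0},{"delta_pos": [0,0,-1.5],"yaw": 0},{"delta_pos": [0,0,-0.5],"yaw": 0},{"delta_pos": [0,0,0],"yaw": 0},{"delta_pos": [0,0,0],"yaw": 0}]}}

```text
t: 8.62
tcp_pos: [0.5376, -0.0223, 0.2053]
tool_rot: [-0.057, 0.998, 0.002, -0.009]
force: [-0.3, 0.6, -1.7]
finger_gap: 0.252
```

Request:
{"method": "send_rows", "body": {"commands": [{"delta_pos": [0,0,-0.8],"yaw": 0},{"delta_pos": [0,0,-0.2],"yaw": 0},{"delta_pos": [0,0,0],"yaw": 0},{"delta_pos": [-0.5,-0.05,0],"yaw": 0},{"delta_pos": [-0.5,-0.05,0],"yaw": 0},{"delta_pos": [0,0,0],"yaw": 0}]}}

```text
t: 9.38
tcp_pos: [0.5275, -0.0235, 0.196]
tool_rot: [-0.058, 0.998, 0.001, -0.008]
force: [0.6, -0.2, -1.1]
finger_gap: 0.255
```

Run:
```python
from h import *
im=manip.snapshot('scene'); cv2.imwrite('pics/s3.png',im)
f=lambda x:cv2.resize(x,None,fx=5,fy=5,interpolation=cv2.INTER_CUBIC)
cv2.imwrite('pics/c4.png',f(im[190:290,260:360]))
s=manip.sense(); R=Ro.from_quat(s['tool_rot']).as_matrix(); print(s['t'],s['force'],s['tcp_pos'],'pred tip',s['tcp_pos']+R@[-.18,0,-.019+.115])
```

```text
9.425 [ 0.78238649  0.28924122 -2.79351889] [ 0.52789816 -0.0236089   0.19608099] pred tip [ 0.70524608 -0.00278279  0.09744029]
```

View pics/c4.png

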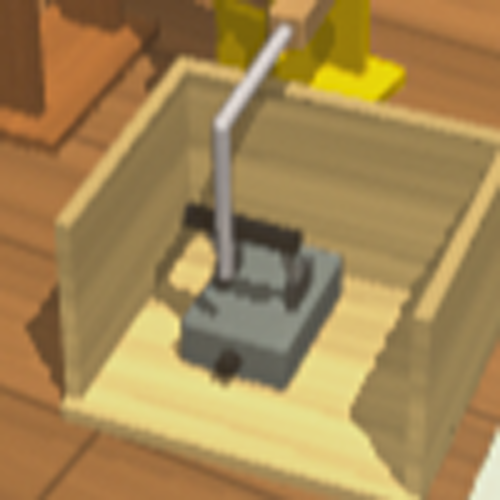

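Leg stands just behind the bar, tip below it and inside the arms. Pulling.

Request:
{"method": "send_rows", "body": {"commands": [{"delta_pos": [-0.7,-0.08,0],"yaw": 0},{"delta_pos": [-0.8,-0.1,0],"yaw": 0},{"delta_pos": [-0.8,-0.1,0],"yaw": 0},{"delta_pos": [-0.8,-0.1,0],"yaw": 0},{"delta_pos": [-0.8,-0.1,0],"yaw": 0},{"delta_pos": [-0.8,-0.1,0],"yaw": 0},{"delta_pos": [0,0,0],"yaw": 0}]}}

```text
t: 10.3
tcp_pos: [0.4817, -0.0302, 0.1982]
tool_rot: [-0.057, 0.998, 0.0, -0.002]
force: [2.1, 0.9, -1.8]
finger_gap: 0.247
```

Request:
{"method": "send_rows", "body": {"commands": [{"delta_pos": [-0.7,-0.1,0],"yaw": 0},{"delta_pos": [-0.7,-0.1,0],"yaw": 0},{"delta_pos": [-0.6,-0.1,0],"yaw": 0},{"delta_pos": [0,0,0],"yaw": 0}]}}

```text
t: 10.8
tcp_pos: [0.4584, -0.033, 0.1972]
tool_rot: [-0.057, 0.998, 0.001, -0.004]
force: [0.1, -0.2, -1.9]
finger_gap: 0.252
```

Request:
{"method": "send_rows", "body": {"commands": [{"delta_pos": [-0.4,-0.05,0],"yaw": 0},{"delta_pos": [0,0,0],"yaw": 0}]}}

```text
t: 11.05
tcp_pos: [0.454, -0.0335, 0.1969]
tool_rot: [-0.057, 0.998, 0.001, -0.005]
force: [-0.3, 0.8, -1.7]
finger_gap: 0.248
```

Request:
{"method": "send_rows", "body": {"commands": [{"delta_pos": [-0.3,-0.05,0],"yaw": 0},{"delta_pos": [0,0,0],"yaw": 0}]}}

```text
t: 11.3
tcp_pos: [0.4533, -0.0343, 0.1971]
tool_rot: [-0.057, 0.998, 0.001, -0.002]
force: [0.4, -0.6, -1.4]
finger_gap: 0.253
```

Request:
{"method": "send_rows", "body": {"commands": [{"delta_pos": [-0.4,-0.05,0],"yaw": 0}]}}

```text
t: 11.42
tcp_pos: [0.453, -0.0351, 0.1975]
tool_rot: [-0.057, 0.998, 0.0, 0.002]
force: [13.7, 3.0, -10.6]
finger_gap: 0.251
```

Request:
{"method": "send_rows", "body": {"commands": [{"delta_pos": [-0.4,-0.05,0],"yaw": 0}]}}

```text
t: 11.55
tcp_pos: [0.4535, -0.0357, 0.1979]
tool_rot: [-0.056, 0.998, -0.0, 0.007]
force: [12.7, 3.7, -11.6]
finger_gap: 0.249
```

Run:
```python
from h import *
im=manip.snapshot('scene'); cv2.imwrite('pics/s4.png',im)
f=lambda x:cv2.resize(x,None,fx=5,fy=5,interpolation=cv2.INTER_CUBIC)
cv2.imwrite('pics/c5.png',f(im[190:290,260:360]))
s=manip.sense(); R=Ro.from_quat(s['tool_rot']).as_matrix(); print(s['t'],s['force'],s['tcp_pos'],'pred tip',s['tcp_pos']+R@[-.18,0,-.019+.115])
```

```text
11.6 [ 12.69132236   3.49761253 -12.03807812] [ 0.45350377 -0.03568646  0.19784712] pred tip [ 0.63375996 -0.01530179  0.10452954]
```

View pics/c5.png

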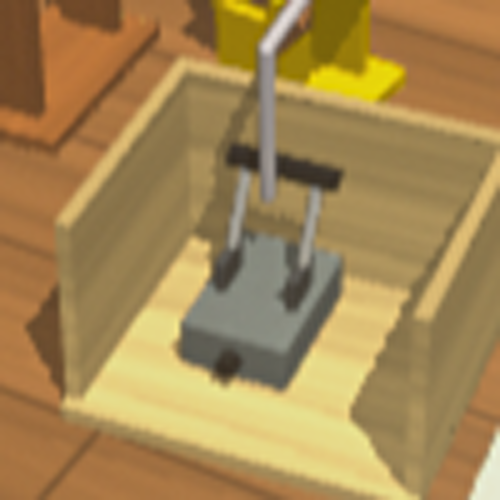

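Force jumped to 13 N: the lever is at its stop, leaning towards the screen (bar from (230,155) to (342,180)). I'll back off and lift, checking the bar position and rod tilt as I go.

Request:
{"method": "send_rows", "body": {"commands": [{"delta_pos": [0.7,0.1,0],"yaw": 0},{"delta_pos": [0.7,0.1,0],"yaw": 0},{"delta_pos": [0,0,0],"yaw": 0},{"delta_pos": [0,0,1.5],"yaw": 0},{"delta_pos": [0,0,2.5],"yaw": 0},{"delta_pos": [0,0,2.5],"yaw": 0},{"delta_pos": [0,0,2],"yaw": 0},{"delta_pos": [0,0,1],"yaw": 0},{"delta_pos": [0,0,0],"yaw": 0},{"delta_pos": [0,0,0],"yaw": 0}]}}

```text
t: 12.85
tcp_pos: [0.4592, -0.0324, 0.2924]
tool_rot: [-0.057, 0.998, 0.002, -0.002]
force: [0.4, -0.2, -2.0]
finger_gap: 0.253
```

Run:
```python
from h import *
im=manip.snapshot('scene'); cv2.imwrite('pics/s5.png',im); t=manip.snapshot('top'); cv2.imwrite('pics/t5.png',t)
f=lambda x:cv2.resize(x,None,fx=4,fy=4,interpolation=cv2.INTER_CUBIC)
cv2.imwrite('pics/c6.png',np.hstack([f(im[130:270,260:360]),f(t[90:230,225:325])]))
for a,b in(((230,155),(342,180)),): 
    p=[plane('scene',260+x/5,190+y/5,.121) for x,y in(a,b)]; print('bar on',p,(p[0]+p[1])/2)
s=manip.sense(); R=Ro.from_quat(s['tool_rot']).as_matrix(); print(s['t'],s['force'],s['tcp_pos'],s['tool_rot'],'pred tip',s['tcp_pos']+R@[-.18,0,-.019+.115],'bend',s['tcp_pos']+R@[-.18,0,-.019])
```

```text
bar on [array([ 0.6241, -0.0422,  0.121 ]), array([0.6132, 0.0312, 0.121 ])] [ 0.61865 -0.0055   0.121  ]
12.95 [-0.07428313  0.11760481 -2.44321855] [ 0.45929088 -0.03242491  0.29228999] [-0.05699317  0.99837029  0.00171148 -0.0023673 ] pred tip [ 0.63764699 -0.01163719  0.1954759 ] bend [ 0.63821302 -0.01199916  0.31047394]
```

View pics/c6.png

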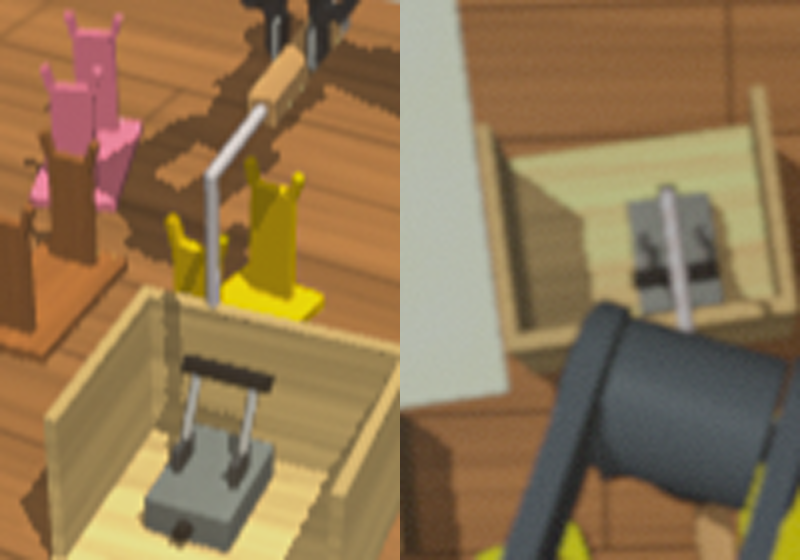

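The bar stays at the on position: it moved about 64 mm and is unchanged after release. Bend at (212,176), tip at (212,305) in the crop. Checking for rod slip in the grip.

Run:
```python
from h import *
print('pred px tip',proj('scene',[.6376,-.0116,.1955]),'bend',proj('scene',[.6382,-.012,.3105]),'top bend',proj('top',[.6382,-.012,.3105]))
print('obs tip',(313,206),'bend',(313,174.2),'top',(225+266/4,90+190/4))
# same residual check before the pull
print('bend pre',proj('scene',[.7049,.0075,.3022]),'obs 307.75 189.5; tip',proj('scene',[.7045,.0077,.1872]),'obs 308.3 222.3')
```

```text
pred px tip [312.49363196 206.60662675] bend [312.2611401  173.76298595] top bend [291.13072782 137.84324435]
obs tip (313, 206) bend (313, 174.2) top (291.5, 137.5)
bend pre [306.83995958 189.2874917 ] obs 307.75 189.5; tip [307.27395791 222.69853756] obs 308.3 222.3
```

No slip: the residuals match those before the pull. Returning over the rest.

Request:
{"method": "send_rows", "body": {"commands": [{"delta_pos": [0,-2.5,0],"yaw": -0.005},{"delta_pos": [0,-4,0],"yaw": -0.01},{"delta_pos": [0,-4,0],"yaw": -0.01},{"delta_pos": [0,-4,0],"yaw": -0.005},{"delta_pos": [0,-4,0],"yaw": 0},{"delta_pos": [0,-3.5,0],"yaw": 0},{"delta_pos": [0,-2,0],"yaw": 0},{"delta_pos": [0,0,0],"yaw": 0},{"delta_pos": [0,0,0],"yaw": 0}]}}

```text
t: 14.08
tcp_pos: [0.4561, -0.276, 0.2856]
tool_rot: [-0.043, 0.999, 0.007, -0.007]
force: [-0.6, -0.5, -2.7]
finger_gap: 0.254
```

Request:
{"method": "send_rows", "body": {"commands": [{"delta_pos": [0.4,-0.5,-1],"yaw": -0.004},{"delta_pos": [0.2,-0.2,-3],"yaw": 0},{"delta_pos": [0,0,-3],"yaw": 0},{"delta_pos": [0,0,-2],"yaw": 0},{"delta_pos": [0,0,-1],"yaw": 0},{"delta_pos": [0,0,0],"yaw": 0},{"delta_pos": [0,0,0],"yaw": 0}]}}

```text
t: 14.95
tcp_pos: [0.4646, -0.2779, 0.1824]
tool_rot: [-0.044, 0.999, 0.007, -0.006]
force: [0.5, -0.1, -1.5]
finger_gap: 0.251
```

Request:
{"method": "send_rows", "body": {"commands": [{"delta_pos": [-0.15,-0.4,0],"yaw": -0.006},{"delta_pos": [0,-0.1,0],"yaw": 0},{"delta_pos": [0,0,0],"yaw": 0},{"delta_pos": [0,0,0],"yaw": 0}]}}

```text
t: 15.45
tcp_pos: [0.4641, -0.2845, 0.1846]
tool_rot: [-0.041, 0.999, 0.005, -0.004]
force: [-0.3, 0.3, -2.7]
finger_gap: 0.253
```

Lowering into the forks (the prongs are entered when the TCP is below about 0.143).

Request:
{"method": "send_rows", "body": {"commands": [{"delta_pos": [-0.1,0.05,-1],"yaw": 0},{"delta_pos": [0,0,-1.5],"yaw": 0},{"delta_pos": [0,0,-1],"yaw": 0},{"delta_pos": [0,0,-0.3],"yaw": 0},{"delta_pos": [0,0,0],"yaw": 0}]}}

```text
t: 16.08
tcp_pos: [0.4623, -0.2832, 0.1428]
tool_rot: [-0.041, 0.999, 0.006, -0.005]
force: [0.3, 1.4, -1.8]
finger_gap: 0.253
```

Request:
{"method": "send_rows", "body": {"commands": [{"delta_pos": [0,0,-0.7],"yaw": 0},{"delta_pos": [0,0,-0.5],"yaw": 0},{"delta_pos": [0,0,-0.2],"yaw": 0},{"delta_pos": [0,0,0],"yaw": 0}]}}

```text
t: 16.58
tcp_pos: [0.4628, -0.2837, 0.1284]
tool_rot: [-0.041, 0.999, 0.006, -0.005]
force: [0.1, -0.3, -2.6]
finger_gap: 0.253
```

Request:
{"method": "send_rows", "body": {"commands": [{"delta_pos": [0,0,-0.3],"yaw": 0},{"delta_pos": [0,0,0],"yaw": 0}]}}

```text
t: 16.82
tcp_pos: [0.463, -0.2838, 0.1255]
tool_rot: [-0.041, 0.999, 0.005, -0.005]
force: [-0.5, -0.6, -2.7]
finger_gap: 0.253
```

Request:
{"method": "send_rows", "body": {"commands": [{"delta_pos": [0,0,-0.2],"yaw": 0},{"delta_pos": [0,0,0],"yaw": 0}]}}

```text
t: 17.08
tcp_pos: [0.4632, -0.2841, 0.1238]
tool_rot: [-0.041, 0.999, 0.005, -0.004]
force: [-0.8, 0.7, -0.0]
finger_gap: 0.254
```

Request:
{"method": "send_rows", "body": {"commands": [{"delta_pos": [0,0,-0.15],"yaw": 0},{"delta_pos": [0,0,0],"yaw": 0}]}}

```text
t: 17.32
tcp_pos: [0.4632, -0.2841, 0.1238]
tool_rot: [-0.041, 0.999, 0.005, -0.004]
force: [-0.2, 1.1, -0.6]
finger_gap: 0.25
```

Seated: the wrist force has dropped and the height matches the original grasp. Releasing and rising.

Request:
{"method": "send_rows", "body": {"commands": [{"delta_pos": [0,0,0],"yaw": 0},{"delta_pos": [0,0,0],"yaw": 0},{"delta_pos": [0,0,0],"yaw": 0},{"delta_pos": [0,0,0],"yaw": 0},{"delta_pos": [0,0,0],"yaw": 0},{"delta_pos": [0,0,0],"yaw": 0},{"delta_pos": [0,0,0],"yaw": 0},{"delta_pos": [0,0,0],"yaw": 0}], "grip": -1}}

```text
t: 18.32
tcp_pos: [0.4639, -0.2847, 0.1238]
tool_rot: [-0.041, 0.999, 0.004, -0.003]
force: [-0.8, 0.3, 0.1]
finger_gap: 1.002
```

Request:
{"method": "send_rows", "body": {"commands": [{"delta_pos": [0,0,1],"yaw": 0},{"delta_pos": [0,0,2],"yaw": 0},{"delta_pos": [0,0,3],"yaw": 0},{"delta_pos": [0,0,3],"yaw": 0},{"delta_pos": [0,0,3],"yaw": 0},{"delta_pos": [0,0,2],"yaw": 0},{"delta_pos": [0,3,0],"yaw": 0},{"delta_pos": [0,5,0],"yaw": 0},{"delta_pos": [0,5,0],"yaw": 0},{"delta_pos": [0,5,0],"yaw": 0}]}}

```text
t: 19.58
tcp_pos: [0.4647, -0.1042, 0.2755]
tool_rot: [-0.037, 0.999, 0.001, 0.001]
force: [-0.0, 0.5, 0.1]
finger_gap: 0.998
```

Request:
{"method": "send_rows", "body": {"commands": [{"delta_pos": [-1,5.5,0],"yaw": 0},{"delta_pos": [-1,5.5,0],"yaw": 0},{"delta_pos": [-1,5.5,0],"yaw": 0},{"delta_pos": [-1,5.5,0],"yaw": 0},{"delta_pos": [-1,5.5,0],"yaw": 0},{"delta_pos": [-1,5.5,0],"yaw": 0},{"delta_pos": [-1,5,0],"yaw": 0},{"delta_pos": [0,3,0],"yaw": 0},{"delta_pos": [0,0,0],"yaw": 0},{"delta_pos": [0,0,0],"yaw": 0}]}}

```text
t: 20.82
tcp_pos: [0.3909, 0.3212, 0.2838]
tool_rot: [-0.04, 0.999, 0.001, 0.008]
force: [0.1, 0.1, -0.4]
finger_gap: 0.998
```

Run:
```python
from h import *
f=lambda x:cv2.resize(x,None,fx=2.6,fy=2.6,interpolation=cv2.INTER_CUBIC)
S={}
for n in('scene','top'):
    S[n]=manip.snapshot(n); cv2.imwrite(f'pics/{n}9.png',S[n])
cv2.imwrite('pics/c9.png',np.vstack([f(S['scene'][155:265,170:470]),f(S['top'][120:240,160:460])]))
for n in S:
    d=cv2.absdiff(S[n],cv2.imread(f'pics/{n}0.png')).max(2); d=cv2.medianBlur(d,5)
    k,_,st,ce=cv2.connectedComponentsWithStats((d>40).astype('u1'))
    print(n,[(st[i].tolist()) for i in range(1,k) if st[i][4]>15])
print(manip.sense()['t'],manip.sense()['tcp_pos'])
```

```text
scene [[407, 0, 190, 192, 12994], [410, 62, 34, 48, 633], [365, 94, 11, 7, 46], [385, 102, 5, 6, 20], [367, 122, 8, 5, 33], [342, 137, 32, 15, 244], [405, 149, 39, 40, 653], [362, 173, 13, 24, 166], [380, 174, 40, 44, 490], [440, 191, 59, 40, 694], [305, 219, 23, 12, 127], [297, 231, 25, 9, 124], [292, 247, 6, 4, 17]]
top [[280, 135, 22, 8, 101], [309, 153, 7, 4, 25], [284, 156, 18, 6, 65], [0, 206, 272, 194, 25615], [228, 258, 90, 62, 1673], [333, 335, 12, 11, 87], [290, 354, 11, 6, 41], [359, 359, 9, 15, 83], [329, 361, 5, 7, 21], [323, 365, 5, 9, 35], [202, 375, 70, 25, 979], [338, 378, 41, 22, 462]]
20.925 [0.39127393 0.32075278 0.28379267]
```

View pics/c9.png

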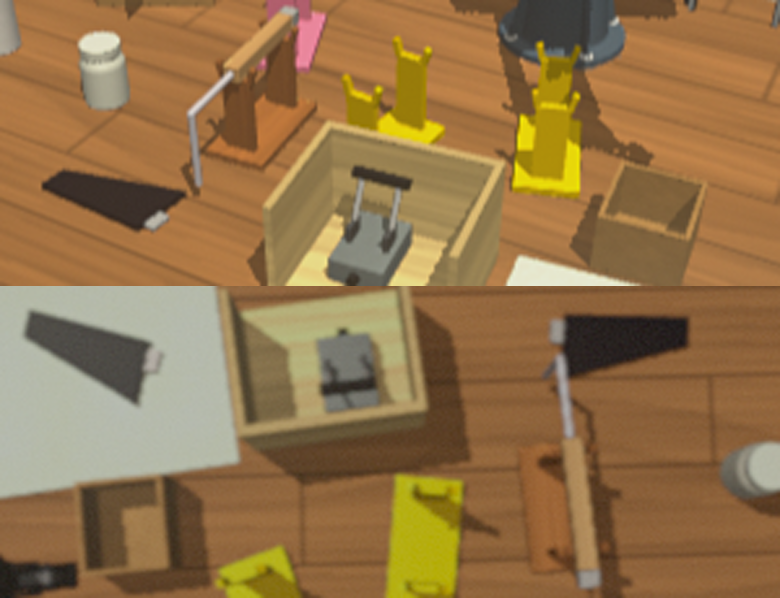

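The rod is back in the brown rest, and nothing differs from the first pictures except the lever and the arm with its shadows. The lever lies at the screen side. Handing in.

```bash
python3 -c "
from station import manip
print(manip.sign_off())"
```

```text
the job is handed in; nothing more can be done
None
```

The switch is pulled fully on with the rod, the rod is back in its rest, and the job was handed in at about 21 s.

- **Pull:** I took the rod from the brown rest and hooked its leg over the guard behind the lever bar. I pulled until the force jumped from about 2 N to 13 N, which I took as the stop. The bar moved about 64 mm, against 67 mm for a full swing from 0. It stayed there after the rod came away.
- **Rod:** It did not slip in the grip. It was set down within about 1 mm of where it was picked up.
- **Surroundings:** Comparing the last pictures with the first, only the lever and the arm with its shadows had changed. No change showed at the tray, the jar, the two wings or the rod. The arm ended clear of everything.

No check failed. The lever angle was not measured directly; "fully on" rests on the 13 N stop force and the bar's travel.

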